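# Dry a rinsed tumbler on the hold-to-run dryer

### The job

Take the rinsed tumbler out of its wooden cradle, turn it mouth down over the dryer's steel peg so that its rim sits flat on the rubber pad, and let go of it. Only then press the dryer's red paddle down with the fingertips past its first two clicks to the third, and finish while still holding it down there against its spring: the program ends holding, with the fingers on the paddle. Leave the tumbler standing on the peg, and do not shift the mug, glass globe, candle jar and gift box.

Things in the scene. Friction and masses are not known exactly. Their poses are not given: they have to be found in the camera images.
- tumbler: Teal tumbler with a bright steel base, a straight hollow cylinder, outside diameter 60 mm, inside 54 mm, 120 mm long, about 0.2 kg. Origin mid-length on its axis; its x axis runs along the tumbler from the closed base to the open mouth. At the start it lies level in the cradle, mouth pointing away from the robot within about 32 degrees either side, axis 46 mm above the table.
- tumbler_mouth (a point): Centre of the tumbler's open rim, 60 mm along its x from its origin.
- cradle: Fixed wooden cradle 120 x 52 mm, two low V saddles 42 mm either side of the middle along its x; all of it is narrower than the tumbler and stays under it (at most 24 mm above the table), so fingers can straddle the tumbler anywhere. Origin on the table under its middle.
- dryer: Fixed dryer: grey base 130 (x) x 250 (y) x 20 mm, origin on the table under its centre. At y = +75 mm a steel peg on a round black rubber pad; at y = -75 mm a white housing 80 (x) x 60 (y) mm, top 150 mm above the table, the red paddle sticking out of its outer (-y) side. Yellow, orange, red dots with a black pointer on its +x and -x sides mark clicks 1, 2, 3.
- peg_foot (a point): Centre of the rubber pad's top (pad 84 mm across, 24 mm above the table), where the tumbler's rim comes to sit; its z points up. The peg rises from it, 30 mm diameter, round top 85 mm above this point.
- paddle: Red paddle of the lever, 44 mm (x) x 50 mm (y) x 12 mm thick. Origin at the middle of its upper face, 150 mm above the table when up, 27 mm out from the housing's side; x and y axes as the dryer's, z up. It moves straight down with the lever.
- lever (a joint): Travel of the lever in m: 0 up at rest, growing as the paddle is pressed down; clicks at 0.012, 0.024 and 0.036, hard stop at 0.039. Pressing takes 5 to 12 N (a hump of about 3 N before each click), about 10 N to hold at the third; it springs back up from anywhere when let go.
- mug: Bystander: red mug, 80 mm across, 90 mm tall, with a handle. Origin under its centre.
- globe: Bystander: glass globe on a wooden foot, 80 mm across, 86 mm tall. Origin under its centre.
- candle: Bystander: amber candle jar, 72 mm across, 80 mm tall. Origin under its centre.
- gift_box: Bystander: white-lidded gift box 96 x 96 x 62 mm. Origin under its centre.
Mind the look-alikes: they are no part of the job. What is shaped like the tumbler but blue or pink is not meant.

How it is judged:
On the way, in this order (a step that is already met when the one before it is completed fails the run):
1. the tumbler stands mouth down on the peg's pad, let go (horizontal distance between tumbler_mouth and peg_foot below 0.018 m and z of tumbler_mouth in the frame of peg_foot between -0.006 and 0.006 m and angle between tumbler's own x axis and vertical above 3.04 rad and contact force between the fingers and tumbler below 0.3 N and linear speed of tumbler below 0.03 m/s), for 0.2 s.
2. the fingers press the paddle down to the third click (value of joint lever above 0.033 m and contact force between the fingers and paddle above 2 N), for 0.3 s.
At the end, for the whole second after the job is handed in: The tumbler stands mouth down over the peg (within 6 degrees of upright, mouth centre within 18 mm of the pad's centre, rim within 6 mm of the pad), at rest and not touched by the fingers, and the fingers hold the paddle with more than 2 N at the third click (lever beyond 0.033 m) (all of step 1 and all of step 2); the arm keeps its last pose, push and grip.
It fails at once if the red mug is shifted more than 30 mm (distance of mug from where it was at the start of the episode above 0.03 m).
It fails at once if the glass globe is shifted more than 30 mm (distance of globe from where it was at the start of the episode above 0.03 m).
It fails at once if the candle jar is shifted more than 30 mm (distance of candle from where it was at the start of the episode above 0.03 m).
It fails at once if the gift box is shifted more than 30 mm (distance of gift_box from where it was at the start of the episode above 0.03 m).
It also fails if it takes over 61 s, if anything falls off the work surface, if the arm or the gripper's body presses on something with over 40 N, if the wrist force passes 120 N, or if a joint passes its speed limit or range.

### The arm

A 6-joint arm with a two-finger parallel gripper is mounted at the origin on the work surface. World frame = base frame: x ahead of the robot, y to its left, z up, the work surface at z = 0. Lengths are in m, angles in rad, forces in N, time in s.
With the tool pointing down it reaches from about 0.3 to 0.875 m from the base axis. Payload 6.4 kg.
Tool frame: the origin (TCP) lies midway between the tips of the shut fingers; the grasp point (between the pads) lies 19 mm behind it; z points along the fingers, y is the line along which they close (so a half turn about z gives the same grasp; the last joint's range is limited). The gripper opens to 85 mm and grips with 20 to 120 N. Pads are 22 mm wide; open, the fingers measure 114 mm over their backs; the gripper's body (76 mm by 85 mm) begins 54 mm behind the grasp point. The pads swing forward as they close: fully open they stand 13 mm farther back than shut.
Start: joints at [0.922, 0.181, 1.607, -0, 1.354, -0.206], TCP at [0.246, 0.52, 0.231] pointing down, gripper open.
Joint ranges: [-2.99, 2.99], [-0.89, 2.07], [0.3, 2.58], [-1.14, 4.28], [0, 2.63], [-3.12, 3.12]. Speed limits (rad/s): [2.57, 2.57, 3.01, 3.14, 3.14, 3.14].

### API

Orientations are given as a unit quaternion [w, x, y, z].
In Python, from bench import arm gives the robot as it stands.
- The arm moves only by the tool crank_tcp, called after "Emit:" as a command line: name --argument value ..., lists and objects as JSON in quotes. Schema: {"type":"object","properties":{"offsets":{"type":"string"},"jaw":{"type":"number"},"clamp_n":{"type":"number"},"only":{"type":"string"},"quiet":{"type":"boolean"},"lines":{"type":"string"}},"required":["offsets"],"additionalProperties":false}. offsets is a string of 1 to 12 rows, parted by semicolons, with the numbers parted by commas; each row has 6 numbers: dx, dy, dz in m, then a rotation vector rx, ry, rz in rad; each row shifts and turns the commanded pose from where the row before left it, along the tool's axes as they then stand; what a row does not reach is not made up. A row lasts 1/12 s, in which the tool goes at most 0.0417 m and 0.125 rad, less where a joint would pass 70% of its speed; a pose out of reach is approached as far as the arm can. jaw is the opening from 0.0 (shut) to 1.0 (fully open), set as the call begins (left out keeps the last). The fingers move at their own pace and stop on an object; clamp_n is the grip in N (left out, the last holds). Time passes only in rows, so rows that do not move let the fingers close. The tool returns the time, the measured TCP pose, the force, the opening and the grip force at its end. only (a regular expression) keeps the lines of the reply that match it, lines (a string "A,B") keeps lines A to B, and quiet returns only ok. Input that does not fit is refused with a message, and nothing moves.
- arm.sense(): the state, without advancing time (a new reading comes with each control period).
- arm.read_camera(name): name is "scene" or "side" or "wrist"; returns (picture, depth): 400x640x3 uint8, red, green, blue; 400x640 float32, m along the optical axis (not along the pixel's ray), 0 where there is no reading.
- arm.calibration(name): a dict with "mtx" (3x3 intrinsics, pixels), "world_from_camera" (4x4, takes a point from camera to world coordinates); the wrist camera has in their place "hand_eye" (4x4, takes a point from camera to tool coordinates, whose origin is the TCP and whose axes are the flange's). Camera axes: x right, y down, z forward; pixel columns grow to the right and rows downward; lengths in m; the calibration is good to about 2 mm. A picture is of the moment at which its call begins: read the wrist's pose just before it. calibration takes no time and is no camera call.
- arm.close_job(): hands the job in; it is judged then, once.
The state is a dict: "clock": time; "joint_positions": joint angles; "dq": joint speeds; "joint_efforts": joint torques, N m; "eef_pos": TCP position; "eef_rot": TCP orientation; "contact_force": force on the tool from outside, world axes, zero at the start; "ft_torque": the same for the moment, N m; "gripper_width": opening from 0.0 (shut) to 1.0 (fully open); "gripper_force": force on a finger pad.
Only numpy, scipy, OpenCV 4.12 (cv2) and the standard library are available. Lean on these libraries where they do the work, as an engineer would, in place of code of your own. Each camera call takes 0.05 s, during which the arm holds its last target. There are 200 camera calls.

## Working session

There is one attempt and no reset: what is moved stays moved. The work goes in short steps, Python scripts to look and compute and a tool call to move; the robot and the scene stay as the last step left them, time stands still between calls to the robot, and variables do not carry over. Pictures are saved under pics/ and viewed, at most 10 in all, crops included, and the job is handed in when it is done.

```bash
mkdir -p pics; ls; python3 - <<'E'
from bench import arm
import cv2,numpy as np,json
s=arm.sense();print(s)
for n in("scene","side"):
    p,d=arm.read_camera(n);c=arm.calibration(n);np.savez(n+'.npz',p=p,d=d,K=c['mtx'],T=c['world_from_camera'])
    cv2.imwrite(f'pics/{n}.png',p[...,::-1]);print(n,np.round(c['world_from_camera'],3).tolist(),np.round(c['mtx'],1).tolist(),(d>0).mean())
print(arm.calibration("wrist"))
E
```

```text
pics
{'clock': 0.0, 'joint_positions': array([ 9.21700701e-01,  1.81535726e-01,  1.60802030e+00,  1.07619806e-05,
        1.35377613e+00, -2.06281391e-01]), 'dq': array([ 0.00019529,  0.00076359,  0.00119772, -0.00120551,  0.00250209,
        0.00113489]), 'joint_efforts': array([-1.20193916e-03, -4.44860172e+01, -3.51343489e+01, -2.63512329e-04,
        8.93807912e-03, -1.47293053e-05]), 'eef_pos': array([0.24600991, 0.51910664, 0.23038119]), 'eef_rot': array([-3.65525402e-04,  2.19603661e-01,  9.75588784e-01, -7.89229516e-04]), 'contact_force': array([ 0.23732649,  0.41929897, -0.79100778]), 'ft_torque': array([ 0.00449485,  0.03194649, -0.03926078]), 'gripper_force': 0.0, 'gripper_width': 0.9975242112863721}
scene [[0.702, 0.482, -0.525, 1.109], [0.712, -0.458, 0.532, -0.46], [0.016, -0.747, -0.665, 0.803], [0.0, 0.0, 0.0, 1.0]] [[426.3, 0.0, 325.7], [0.0, 426.3, 189.2], [0.0, 0.0, 1.0]] 0.99603125
side [[0.868, -0.382, 0.317, 0.231], [-0.496, -0.672, 0.549, -0.51], [0.003, -0.634, -0.773, 0.953], [0.0, 0.0, 0.0, 1.0]] [[424.6, 0.0, 318.9], [0.0, 424.6, 199.0], [0.0, 0.0, 1.0]] 0.99590234375
{'mtx': array([[300.62909572,   0.        , 319.18248829],
       [  0.        , 300.62909572, 199.40487062],
       [  0.        ,   0.        ,   1.        ]]), 'hand_eye': array([[ 2.79803719e-04, -9.45341476e-01, -3.26081916e-01,
         8.33008459e-02],
       [ 9.99999894e-01,  3.83853913e-04, -2.54749899e-04,
         5.45201450e-04],
       [ 3.65993465e-04, -3.26081810e-01,  9.45341483e-01,
        -1.42995956e-01],
       [ 0.00000000e+00,  0.00000000e+00,  0.00000000e+00,
         1.00000000e+00]])}
```

View pics/scene.png

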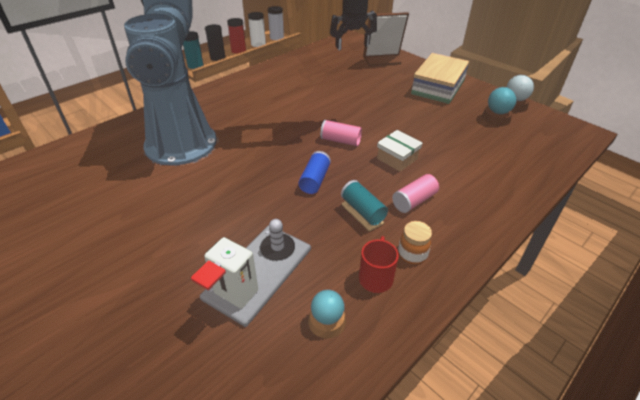

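View pics/side.png

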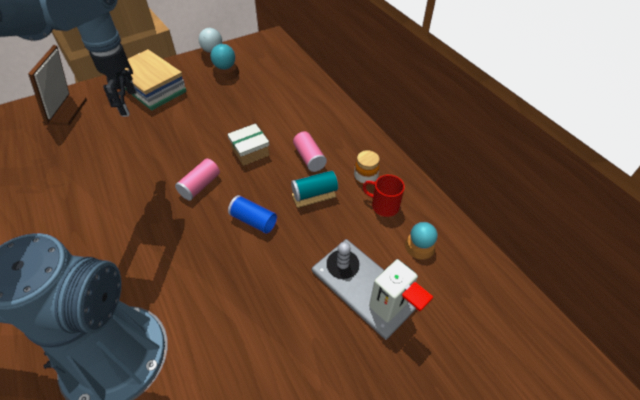

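The tumbler (teal) is at about scene (364,203) and side (315,187). The dryer is at scene (258,272), with its peg at (277,238) and red paddle at (208,274); in the side view the peg is at (343,260) and the paddle at (418,297). Next I'll measure these with depth.

```bash
cat > h.py <<'E'
import numpy as np,cv2
def cloud(p,d,K,T):
    v,u=np.mgrid[:400,:640]; P=np.stack([(u-K[0,2])/K[0,0]*d,(v-K[1,2])/K[1,1]*d,d],-1)
    return P@T[:3,:3].T+T[:3,3]
def load(n):
    z=np.load(n+'.npz');return z['p'],cloud(z['p'],z['d'],z['K'],z['T']),z['d']>0
def comps(mask,minA=25):
    n,l,s,c=cv2.connectedComponentsWithStats(mask.astype(np.uint8),connectivity=8)
    return [(l==i,s[i],c[i]) for i in range(1,n) if s[i,4]>=minA]
E
python3 - <<'E'
from h import *
for n in("scene","side"):
    p,X,ok=load(n);h=cv2.cvtColor(p,cv2.COLOR_RGB2HSV);H,S,V=[h[...,i].astype(int) for i in range(3)]
    R=(np.hypot(X[...,0],X[...,1])<0.95)&(X[...,0]>0.25)&ok
    M={'teal':(H>80)&(H<100)&(S>110)&R&(X[...,2]>0.02),'red':((H<5)|(H>175))&(S>180)&R&(X[...,2]>0.02),
       'base':(S<60)&(abs(X[...,2]-0.02)<0.006)&R,'any':(X[...,2]>0.012)&R}
    for k,m in M.items():
        for c,s,ce in comps(m,60):
            q=X[c];print(n,k,s.tolist(),'med',np.round(np.median(q,0),3),'lo',np.round(np.percentile(q,2,0),3),'hi',np.round(np.percentile(q,98,0),3))
            if k=='base':
                r=cv2.minAreaRect(q[:,:2].astype(np.float32)*1000);print('  rect',r)
E
```

```text
scene teal [345, 183, 39, 32, 586] med [0.622 0.17  0.072] lo [0.567 0.148 0.06 ] hi [0.672 0.198 0.077]
scene red [192, 262, 24, 25, 263] med [ 0.608 -0.275  0.15 ] lo [ 0.59  -0.29   0.148] hi [ 0.633 -0.25   0.152]
scene base [412, 88, 36, 13, 119] med [0.377 0.822 0.02 ] lo [0.314 0.8   0.014] hi [0.441 0.842 0.025]
  rect ((376.4303283691406, 819.1822509765625), (140.30084228515625, 24.264286041259766), 17.35749626159668)
scene base [200, 226, 111, 99, 3101] med [ 0.601 -0.119  0.02 ] lo [ 0.506 -0.262  0.015] hi [ 0.661 -0.018  0.025]
  rect ((578.4908447265625, -137.8677215576172), (130.4824981689453, 250.57275390625), 14.386031150817871)
scene base [398, 247, 31, 15, 99] med [0.806 0.14  0.02 ] lo [0.766 0.133 0.014] hi [0.824 0.176 0.026]
  rect ((798.4628295898438, 149.22772216796875), (70.5787582397461, 28.525625228881836), 27.148643493652344)
scene any [347, 0, 30, 47, 824] med [0.271 0.523 0.338] lo [0.251 0.482 0.256] hi [0.287 0.58  0.397]
scene any [412, 62, 40, 39, 962] med [0.366 0.826 0.062] lo [0.297 0.8   0.013] hi [0.44  0.887 0.086]
scene any [320, 121, 42, 25,
[... 1841 characters left out ...]
66 0.307 0.052] lo [0.643 0.265 0.017] hi [0.7   0.384 0.062]
side any [354, 151, 50, 65, 1779] med [0.769 0.084 0.06 ] lo [0.732 0.011 0.015] hi [0.809 0.193 0.091]
side any [175, 159, 44, 42, 922] med [0.334 0.37  0.051] lo [0.276 0.336 0.016] hi [0.397 0.413 0.062]
side any [291, 171, 47, 33, 979] med [0.605 0.167 0.067] lo [0.552 0.147 0.02 ] hi [0.668 0.207 0.077]
side any [228, 196, 49, 38, 945] med [0.415 0.179 0.054] lo [0.373 0.128 0.016] hi [0.47  0.238 0.062]
side any [406, 223, 31, 34, 803] med [ 0.756 -0.118  0.064] lo [ 0.736 -0.141  0.014] hi [ 0.793 -0.083  0.086]
side any [311, 240, 122, 99, 5781] med [ 0.563 -0.188  0.024] lo [ 0.5   -0.277  0.016] hi [ 0.629 -0.028  0.153]
```

```bash
python3 - <<'E'
from h import *
from scipy.optimize import least_squares
for names in (["scene"],["side"],["scene","side"]):
    Q=[];G=[]
    for n in names:
        p,X,ok=load(n)
        q=X[ok];Q.append(q[(abs(q[:,0]-.612)<.075)&(abs(q[:,1]-.17)<.05)&(q[:,2]>.04)])
        G.append(q[(np.hypot(q[:,0]-.558,q[:,1]+.064)<.035)&(q[:,2]>.04)])
    Q=np.vstack(Q);G=np.vstack(G)
    def res(a):
        x0,y0,t,z,e=a;dv=np.array([np.cos(t)*np.cos(e),np.sin(t)*np.cos(e),np.sin(e)]);w=Q-[x0,y0,z];w=w-np.outer(w@dv,dv);return np.linalg.norm(w,axis=1)-.03
    r=least_squares(res,[.612,.172,0,.046,0],loss='soft_l1',f_scale=.002);x0,y0,t,z,e=r.x
    s=(Q[:,:2]-[x0,y0])@[np.cos(t),np.sin(t)];in_=abs(res(r.x))<.005;a,b=np.percentile(s[in_],[1,99])
    m=(a+b)/2
    print(names,'axis yaw deg',np.degrees(t),'z',z,'tilt',np.degrees(e),'len',b-a,'centre',x0+m*np.cos(t),y0+m*np.sin(t),'rms',np.std(res(r.x)[in_]))
    f=lambda c:np.hypot(G[:,0]-c[0],G[:,1]-c[1])-.015
    k=G[:,2]<.09;G2=G;G=G[k];g=least_squares(f,[.558,-.064],loss='soft_l1',f_scale=.002).x
    print('  peg fit',g,len(G),'top z',G2[:,2].max())
    for n in names:
        p,X,ok=load(n);m=ok&(X[...,2]>.145)&(X[...,2]<.156)&(abs(X[...,0]-.6)<.1)&(X[...,1]<-.1)&(X[...,1]>-.33)
        h=cv2.cvtColor(p,cv2.COLOR_RGB2HSV);rd=m&(h[...,1]>170);print('  paddle',X[rd].mean(0),'lid',X[m&(h[...,1]<60)].mean(0),cv2.minAreaRect(X[m][:,:2].astype(np.float32)*1000))
E
```

```text
['scene'] axis yaw deg -10.299102600707359 z 0.045760712702656206 tilt -0.10298938145403458 len 0.11894908628787981 centre 0.6164975062875034 0.18027135468985253 rms 0.0014943637934657639
  peg fit [ 0.559426   -0.06439272] 184 top z 0.10985513465467067
  paddle [ 0.61189144 -0.26708268  0.14978202] lid [ 0.59991291 -0.21171762  0.1497931 ] ((602.95654296875, -235.63107299804688), (81.11504364013672, 112.61678314208984), 14.304140090942383)
['side'] axis yaw deg -9.567359978871666 z 0.03815916372060032 tilt 0.4033590426776269 len 0.11865386154307644 centre 0.6128342809463404 0.18345356883907749 rms 0.0017755027833194917
  peg fit [ 0.55712497 -0.06145386] 132 top z 0.11199413182032425
  paddle [ 0.6064801  -0.26365107  0.15013953] lid [ 0.59106746 -0.20940889  0.1501334 ] ((600.0418090820312, -232.4781951904297), (82.81075286865234, 111.3519058227539), 13.394715309143066)
['scene', 'side'] axis yaw deg -10.22920604756361 z 0.04499381538515395 tilt 0.0048761265800925935 len 0.12123604478536726 centre 0.6145937624531885 0.1817571512201789 rms 0.0017911602818019854
  peg fit [ 0.55905438 -0.06346517] 316 top z 0.11199413182032425
  paddle [ 0.61189144 -0.26708268  0.14978202] lid [ 0.59991291 -0.21171762  0.1497931 ] ((602.95654296875, -235.63107299804688), (81.11504364013672, 112.61678314208984), 14.304140090942383)
  paddle [ 0.6064801  -0.26365107  0.15013953] lid [ 0.59106746 -0.20940889  0.1501334 ] ((600.0418090820312, -232.4781951904297), (82.81075286865234, 111.3519058227539), 13.394715309143066)
```

```bash
cat >> h.py <<'E'
from scipy.spatial.transform import Rotation as Ro
def rot(q): return Ro.from_quat(np.r_[q[1:],q[0]])
def frame(z,x):
    z=np.array(z,float);z/=np.linalg.norm(z);x=np.array(x,float);x-=z*(x@z);x/=np.linalg.norm(x)
    return Ro.from_matrix(np.stack([x,np.cross(z,x),z],1))
def delta(s,pos,R):
    R0=rot(s['eef_rot']);t=R0.inv().apply(np.array(pos)-s['eef_pos']);w=(R0.inv()*R).as_rotvec()
    print('translate first (tool):',np.round(t,4),'n>=',np.linalg.norm(t)/.0417,'then rotvec',np.round(w,4),'n>=',np.linalg.norm(w)/.125)
TC=np.array([.6148,.1812,.046]);ty=np.radians(-10.2);TX=np.array([np.cos(ty),np.sin(ty),0])
def grasp(a=30,off=.02,back=0):
    a=np.radians(a);z=np.sin(a)*TX+np.cos(a)*np.array([0,0,-1.]);R=frame(z,-TX)
    return TC-off*TX+z*(.019-back),R
E
python3 - <<'E'
from h import *
from bench import arm
s=arm.sense();p,R=grasp(back=.10);print(p,R.as_matrix().round(3).tolist());delta(s,p,R)
E
```

```text
[0.55525617 0.19191363 0.11614806] [[-0.852, 0.177, 0.492], [0.153, 0.984, -0.089], [-0.5, 0.0, -0.866]]
translate first (tool): [-0.4196 -0.163   0.1144] n>= 11.139123877068522 then rotvec [-0.0708 -0.5211 -0.2583] n>= 4.686818646987375
```

Emit:
crank_tcp --offsets "-0.038,-0.0148,0,0,0,0;-0.038,-0.0148,0,0,0,0;-0.038,-0.0148,0,0,0,0;-0.038,-0.0148,0,0,0,0;-0.038,-0.0148,0,0,0,0;-0.038,-0.0148,0,0,0,0;-0.038,-0.0148,0,0,0,0;-0.038,-0.0148,0,0,0,0;-0.038,-0.0148,0,0,0,0;-0.038,-0.0148,0,0,0,0;-0.038,-0.0148,0,0,0,0" --jaw 1.0

```text
clock: 1.02
eef_pos: [0.5551, 0.1916, 0.2309]
eef_rot: [-0.0, 0.22, 0.976, -0.0]
contact_force: [-0.0, 1.0, -0.8]
gripper_width: 1.0
gripper_force: 0.0
```

```bash
python3 -c "
from bench import arm
s=arm.sense();print(s['joint_positions'],s['eef_pos'],s['eef_rot'])"
```

```text
[ 1.30294845e-01  2.08509215e-01  1.57525747e+00  8.26865681e-05
  1.35851761e+00 -9.97587454e-01] [0.55510695 0.19157272 0.23089377] [-3.38574447e-04  2.19659785e-01  9.75576474e-01 -8.12138591e-05]
```

Emit:
crank_tcp --offsets "0,0,0.01,-0.0142,-0.104,-0.0517;0,0,0.01,-0.0142,-0.104,-0.0517;0,0,0.01,-0.0142,-0.104,-0.0517;0,0,0.01,-0.0142,-0.104,-0.0517;0,0,0.01,-0.0142,-0.104,-0.0517;0,0,0,0,0,0"

```text
clock: 1.52
eef_pos: [0.5584, 0.1906, 0.1766]
eef_rot: [0.254, 0.084, 0.963, -0.024]
contact_force: [-0.9, -0.1, -1.9]
gripper_width: 0.999
gripper_force: 0.0
```

```bash
python3 - <<'E'
from h import *
from bench import arm
s=arm.sense();print(s['joint_positions'],s['eef_pos'],s['eef_rot'],s['clock']);p,R=grasp(back=.06);delta(s,p,R)
import pickle
s=arm.sense();q,d=arm.read_camera('wrist');c=arm.calibration('wrist')
T=np.eye(4);T[:3,:3]=rot(s['eef_rot']).as_matrix();T[:3,3]=s['eef_pos'];T=T@c['hand_eye']
np.savez('wrist.npz',p=q,d=d,K=c['mtx'],T=T);cv2.imwrite('pics/wrist1.png',q[...,::-1])
E
```

```text
[ 0.23725828  0.03430646  1.97867584 -0.32530698  0.6755194  -0.95174404] [0.5583633  0.19064663 0.1766329 ] [ 0.25439389  0.08387526  0.96316849 -0.02356157] 1.5167
translate first (tool): [0.0325 0.0009 0.091 ] n>= 2.3162155826326436 then rotvec [-0.0006 -0.0069  0.0045] n>= 0.06590852137197135
```

View pics/wrist1.png

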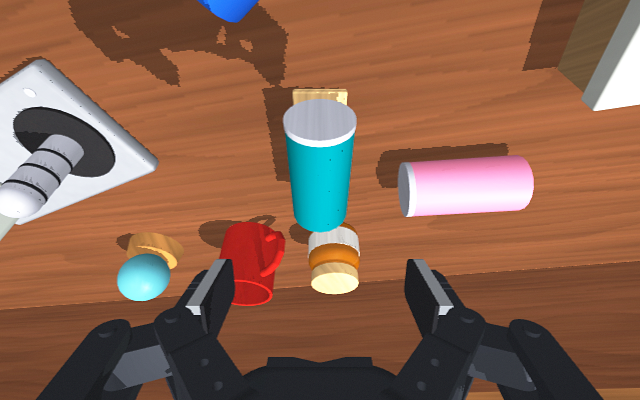

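The wrist view shows the tumbler centred between the fingers, at columns 287-355 (base end at rows 100-140, mouth hidden at about row 225). The base is toward the robot as assumed. I'll refine its position from wrist depth.

```bash
python3 - <<'E'
from h import *
from scipy.optimize import least_squares
p,X,ok=load('wrist');h=cv2.cvtColor(p,cv2.COLOR_RGB2HSV)
m=np.zeros((400,640),bool);m[90:235,275:365]=1
q=X[m&ok];q=q[(abs(q[:,0]-.612)<.08)&(abs(q[:,1]-.18)<.045)&(q[:,2]>.05)]
def res(a):
    t=a[1];return np.hypot((q[:,1]-a[0]-(q[:,0]-.615)*np.tan(t))*np.cos(t),q[:,2]-a[2])-.03
r=least_squares(res,[.18,-.17,.046],loss='soft_l1',f_scale=.001);print(r.x,np.degrees(r.x[1]),np.std(res(r.x)),len(q))
t=r.x[1];s=(q[:,0]-.615)/np.cos(t);k=(abs(res(r.x))<.003);print(np.percentile(s[k],[1,99]),q[:,2].max())
E
```

```text
[ 0.18122767 -0.17087375  0.04512675] -9.790344931525869 0.0041193225749376 6505
[-0.06249331  0.05921164] 0.07696233125975935
```

Emit:
crank_tcp --offsets "0.0325,0.0009,0.01,0,-0.007,0.0045;0,0,0.03,0,0,0;0,0,0.03,0,0,0;0,0,0.02,0,0,0;0,0,0,0,0,0"

```text
clock: 1.98
eef_pos: [0.5826, 0.1876, 0.0865]
eef_rot: [0.258, 0.09, 0.962, -0.023]
contact_force: [-0.5, 0.6, 0.3]
gripper_width: 1.0
gripper_force: 0.0
```

```bash
python3 - <<'E'
from h import *
from bench import arm
s=arm.sense();print(s['joint_positions'],s['eef_pos'],s['eef_rot'],s['clock']);p,R=grasp(back=0);delta(s,p,R)
E
```

```text
[ 0.22145763  0.23552148  1.9787133  -0.44227875  0.47808148 -0.81441904] [0.582582   0.18755003 0.0864667 ] [ 0.25844748  0.0899426   0.9615522  -0.02307797] 1.9833
translate first (tool): [ 0.0092 -0.0005  0.0605] n>= 1.466382010594743 then rotvec [-0.0022  0.0014 -0.0079] n>= 0.06666067159873161
```

Emit:
crank_tcp --offsets "0.009,-0.0005,0.015,0,0,-0.008;0,0,0.02,0,0,0;0,0,0.0255,0,0,0;0,0,0,0,0,0"

```text
clock: 2.32
eef_pos: [0.6049, 0.1833, 0.0302]
eef_rot: [0.259, 0.086, 0.962, -0.024]
contact_force: [0.1, -1.2, 0.6]
gripper_width: 1.003
gripper_force: 0.0
```

```bash
python3 - <<'E'
from h import *
from bench import arm
s=arm.sense();print(s['joint_positions'],s['eef_pos'],s['eef_rot'],s['clock']);p,R=grasp(back=0);delta(s,p,R)
E
```

```text
[ 0.20278493  0.38283614  1.94032418 -0.54248128  0.37388629 -0.7267546 ] [0.60494418 0.18325854 0.03016825] [ 0.25914482  0.08576031  0.96172072 -0.02413265] 2.3167
translate first (tool): [ 0.0007 -0.0003  0.0003] n>= 0.019425327574664544 then rotvec [-0.0019  0.003   0.0007] n>= 0.028825598928164813
```

Emit:
crank_tcp --offsets "0,0,0,0,0,0;0,0,0,0,0,0;0,0,0,0,0,0;0,0,0,0,0,0;0,0,0,0,0,0;0,0,0,0,0,0" --jaw 0.0 --clamp_n 60

```text
clock: 2.82
eef_pos: [0.604, 0.1827, 0.0348]
eef_rot: [0.261, 0.085, 0.961, -0.025]
contact_force: [-5.5, -10.5, 7.4]
gripper_width: 0.687
gripper_force: 62.4
```

Emit:
crank_tcp --offsets "0,0,-0.02,0,0,0;0,0,-0.03,0,0,0;0,0,-0.04,0,0,0;0,0,-0.04,0,0,0;0,0,-0.04,0,0,0;0,0,0,0,0,0"

```text
clock: 3.32
eef_pos: [0.5203, 0.2021, 0.1891]
eef_rot: [0.267, 0.084, 0.96, -0.02]
contact_force: [1.6, 1.4, -1.8]
gripper_width: 0.693
gripper_force: 66.5
```

```bash
python3 - <<'E'
from h import *
from bench import arm
s=arm.sense();print(s['joint_positions'],s['eef_pos'],s['eef_rot'])
E
```

```text
[ 0.28709233 -0.06062453  2.05300769 -0.36155098  0.68436662 -0.88177351] [0.52027629 0.20208283 0.18907372] [ 0.26703687  0.0839031   0.95982295 -0.01978616]
```

```bash
cat > kin.py <<'E'
from h import *
from scipy.optimize import least_squares
lim=np.array([[-2.99,2.99],[-.89,2.07],[.3,2.58],[-1.14,4.28],[0,2.63],[-3.12,3.12]])
D=[([.921701,.1815357,1.6080203,0,1.3537761,-.2062814],[.24600991,.51910664,.23038119],[-3.655e-4,.2196037,.9755888,-7.89e-4]),
([.13029485,.20850922,1.57525747,0,1.35851761,-.99758745],[.55510695,.19157272,.23089377],[-3.386e-4,.21965979,.97557647,-8e-5]),
([.23725828,.03430646,1.97867584,-.32530698,.6755194,-.95174404],[.5583633,.19064663,.1766329],[.25439389,.08387526,.96316849,-.02356157]),
([.22145763,.23552148,1.9787133,-.44227875,.47808148,-.81441904],[.582582,.18755003,.0864667],[.25844748,.0899426,.9615522,-.02307797]),
([.20278493,.38283614,1.94032418,-.54248128,.37388629,-.7267546],[.60494418,.18325854,.03016825],[.25914482,.08576031,.96172072,-.02413265]),
([.28709233,-.06062453,2.05300769,-.36155098,.68436662,-.88177351],[.52027629,.20208283,.18907372],[.26703687,.0839031,.95982295,-.01978616])]
E=lambda a,t:Ro.from_euler(a,t)
def fk(q,P):
    a0,d,h,L1,e,L2,L3,d5,y0=P
    A=E('z',q[0]);B=A*E('y',q[1]);C=B*E('y',q[2]);F=C*E('z',q[3])*E('y',q[4]);G=F*E('z',q[5]+y0)
    return A.apply([a0,d,h])+B.apply([0,0,L1])+C.apply([e,0,L2])+F.apply([0,d5,L3]),G
def r(P): return np.concatenate([np.r_[fk(q,P)[0]-p,.3*(fk(q,P)[1].inv()*rot(np.array(o))).as_rotvec()] for q,p,o in D])
best=None
for y0 in(0,1.57,3.14,-1.57):
    f=least_squares(r,[0,.118,.3,.4,0,.4,.25,0,y0])
    if best is None or f.cost<best.cost: best=f
P=best.x
def ik(p,R,q0):
    g=lambda q:np.r_[fk(q,P)[0]-p,.3*(fk(q,P)[1].inv()*R).as_rotvec()]
    s=least_squares(g,np.clip(q0,lim[:,0]+1e-3,lim[:,1]-1e-3),bounds=(lim[:,0],lim[:,1]));return s.x,np.sqrt(2*s.cost)
PEG=np.array([.5585,-.0638,.024])
def place(psi,up=0,a=30,off=.02):
    a=np.radians(a);z=np.array([np.cos(a)*np.cos(psi),np.cos(a)*np.sin(psi),-np.sin(a)]);R=frame(z,[0,0,1])
    return PEG+[0,0,.06+up+off]+.019*z,R   # grasp point 60+off above the rim
E
python3 - <<'E'
from kin import *
np.set_printoptions(suppress=True,precision=3)
print(P,best.cost,np.abs(r(P)).max())
rng=np.random.default_rng(0)
for psi in range(-135,136,15):
    o=[]
    for up in(0,.11):
        p,R=place(np.radians(psi),up)
        S=[ik(p,R,rng.uniform(lim[:,0],lim[:,1])) for _ in range(25)]
        ok=[q for q,e in S if e<1e-3]; u=[]
        for q in ok:
            if not any(np.abs(q-v).max()<.05 for v in u):u.append(q)
        o.append(u)
    if o[0]: print(psi,'low',*o[0],'high',*o[1])
E
```

```text
[-0.     0.118  0.313  0.438  0.086  0.515  0.319  0.     1.571] 4.6024441067994226e-10 2.1079724711190553e-05
-135 low [ 0.003  0.894  1.206 -0.689  1.852 -2.257] high [ 0.003  0.745  1.208 -0.722  1.964 -2.358]
-120 low [ 0.063  0.816  1.35  -0.813  1.687 -2.338] high [ 0.063  0.658  1.353 -0.833  1.793 -2.454]
-105 low [ 0.109  0.729  1.511 -0.942  1.507 -2.393] high [ 0.109  0.557  1.513 -0.94   1.607 -2.53 ]
-90 low [ 0.137  0.636  1.681 -1.09   1.316 -2.422] high [ 0.137  0.445  1.683 -1.055  1.406 -2.591]
-30 low [-0.158  0.273  2.309  3.777  0.549 -1.943] high
-15 low [-0.382  0.223  2.387  2.932  0.522 -1.449] high [-0.382 -0.163  2.39   2.466  0.166 -0.962]
0 low [-0.606  0.22   2.392  2.203  0.658 -1.081] high [-0.606 -0.169  2.396  1.647  0.518 -0.421]
15 low [-0.763  0.265  2.322  1.731  0.847 -0.927] high [-0.763 -0.086  2.326  1.419  0.846 -0.461]
30 low [-0.836  0.341  2.199  1.414  1.03  -0.869] high [-0.836  0.041  2.202  1.253  1.101 -0.539]
45 low [-0.849  0.431  2.045  1.184  1.203 -0.85 ] high [-0.849  0.177  2.048  1.109  1.307 -0.609]
60 low [-0.823  0.527  1.877  1.005  1.371 -0.856] high [-0.823  0.308  1.879  0.98   1.49  -0.672]
75 low [-0.773  0.623  1.704  0.857  1.536 -0.883] high [-0.773  0.43   1.706  0.861  1.661 -0.739]
90 low [-0.709  0.717  1.533  0.724  1.696 -0.933] high [-0.709  0.543  1.535  0.746  1.823 -0.816]
105 low [-0.635  0.805  1.371  0.596  1.846 -1.008] high [-0.635  0.645  1.373  0.629  1.976 -0.912]
120 low [-0.556  0.885  1.224  0.462  1.982 -1.113] high [-0.556  0.735  1.226  0.497  2.113 -1.036]
135 low [-0.473  0.952  1.1    0.312  2.094 -1.251] high [-0.473  0.808  1.102  0.343  2.227 -1.196]
```

```bash
cat >> kin.py <<'E'
from scipy.linalg import logm,expm
def M(p,R): T=np.eye(4);T[:3,:3]=R.as_matrix();T[:3,3]=p;return T
def screw(p0,R0,p1,R1,n,q):
    L=np.real(logm(np.linalg.inv(M(p0,R0))@M(p1,R1)))/n
    row=np.r_[L[:3,3],L[2,1],L[0,2],L[1,0]]
    # row as translate-then-turn; translation applied in the tool axes before turning
    S=expm(L);row[:3]=S[:3,3];print('row',np.round(row,4).tolist(),'x',n)
    T=M(p0,R0);rowT=M(row[:3],Ro.from_rotvec(row[3:]));bad=0
    for i in range(n):
        T=T@rowT;qn,e=ik(T[:3,3],Ro.from_matrix(T[:3,:3]),q);dq=np.abs(qn-q)*12/np.array([2.57,2.57,3.01,3.14,3.14,3.14]);q=qn
        mouth=T[:3,3]+T[:3,:3]@(np.array([0,0,-.019])+.08*np.array([-.866,0,.5]));base=mouth-.12*T[:3,:3]@np.array([-.866,0,.5])
        print(i,T[:3,3].round(3),q.round(2),'e%.4f v%.2f'%(e,dq.max()),'mouth',mouth.round(3),'base',base.round(3))
    return q
E
python3 - <<'E'
from kin import *
from bench import arm
s=arm.sense();p0=s['eef_pos'];R0=rot(s['eef_rot']);q=s['joint_positions']
p1=p0+[0,0,.12];print('up',R0.inv().apply([0,0,.12]));q,e=ik(p1,R0,q);print(q,e)
p2,R2=place(np.radians(30),.14);screw(p1,R0,p2,R2,24,q)
E
```

```text
up [-0.06191238  0.00081936 -0.10279196]
[ 0.28709109 -0.20310194  1.92172878 -0.27962194  0.94455141 -1.00008115] 1.518289034212516e-10
row [-0.0151, -0.003, -0.0007, -0.0266, 0.0275, 0.1038] x 24
0 [0.532 0.197 0.317] [ 0.24 -0.19  1.89 -0.2   0.96 -0.98] e0.0000 v0.29 mouth [0.6   0.178 0.333] base [0.484 0.208 0.334]
1 [0.544 0.19  0.325] [ 0.19 -0.19  1.86 -0.13  0.98 -0.97] e0.0000 v0.29 mouth [0.611 0.165 0.338] base [0.497 0.203 0.344]
2 [0.555 0.182 0.332] [ 0.14 -0.18  1.84 -0.06  1.   -0.95] e0.0000 v0.28 mouth [0.62  0.151 0.342] base [0.509 0.197 0.352]
3 [0.565 0.173 0.338] [ 0.09 -0.17  1.81  0.02  1.02 -0.93] e0.0000 v0.28 mouth [0.628 0.137 0.344] base [0.521 0.189 0.36 ]
4 [0.575 0.162 0.343] [ 0.03 -0.16  1.8   0.09  1.04 -0.91] e0.0000 v0.28 mouth [0.635 0.121 0.345] base [0.533 0.18  0.368]
5 [0.584 0.15  0.347] [-0.02 -0.15  1.78  0.16  1.06 -0.89] e0.0000 v0.27 mouth [0.641 0.105 0.345] base [0.544 0.169 0.374]
6 [0.593 0.138 0.35 ] [-0.08 -0.15  1.78  0.23  1.07 -0.87] e0.0000 v0.27 mouth [0.645 0.089 0.344] base [0.554 0.157 0.379]
7 [0.6   0.124 0.352] [-0.1
[... 1492 characters left out ...]
se [ 0.59  -0.019  0.343]
19 [ 0.602 -0.034  0.284] [-0.7  -0.05  2.01  1.01  1.15 -0.55] e0.0000 v0.20 mouth [ 0.598 -0.067  0.219] base [ 0.586 -0.03   0.333]
20 [ 0.596 -0.041  0.272] [-0.74 -0.05  2.06  1.06  1.15 -0.52] e0.0000 v0.20 mouth [ 0.588 -0.069  0.205] base [ 0.58  -0.041  0.322]
21 [ 0.589 -0.048  0.26 ] [-0.78 -0.04  2.1   1.11  1.14 -0.5 ] e0.0000 v0.20 mouth [ 0.579 -0.069  0.191] base [ 0.574 -0.05   0.31 ]
22 [ 0.581 -0.052  0.247] [-0.81 -0.03  2.14  1.16  1.14 -0.48] e0.0000 v0.20 mouth [ 0.569 -0.067  0.177] base [ 0.566 -0.058  0.297]
23 [ 0.573 -0.056  0.234] [-0.84 -0.03  2.19  1.22  1.13 -0.45] e0.0000 v0.20 mouth [ 0.559 -0.064  0.164] base [ 0.558 -0.064  0.284]
```

Smooth, clear path. Execute: raise, then the 24 screw rows.

Emit:
crank_tcp --offsets "-0.0155,0,-0.0257,0,0,0;-0.0155,0,-0.0257,0,0,0;-0.0155,0,-0.0257,0,0,0;-0.0155,0,-0.0257,0,0,0"

```text
clock: 3.65
eef_pos: [0.5195, 0.1997, 0.3013]
eef_rot: [0.261, 0.084, 0.961, -0.022]
contact_force: [0.9, 0.1, -2.2]
gripper_width: 0.684
gripper_force: 66.5
```

Emit:
crank_tcp --offsets "-0.0151,-0.003,-0.0007,-0.0266,0.0275,0.1038;-0.0151,-0.003,-0.0007,-0.0266,0.0275,0.1038;-0.0151,-0.003,-0.0007,-0.0266,0.0275,0.1038;-0.0151,-0.003,-0.0007,-0.0266,0.0275,0.1038;-0.0151,-0.003,-0.0007,-0.0266,0.0275,0.1038;-0.0151,-0.003,-0.0007,-0.0266,0.0275,0.1038;-0.0151,-0.003,-0.0007,-0.0266,0.0275,0.1038;-0.0151,-0.003,-0.0007,-0.0266,0.0275,0.1038;-0.0151,-0.003,-0.0007,-0.0266,0.0275,0.1038;-0.0151,-0.003,-0.0007,-0.0266,0.0275,0.1038;-0.0151,-0.003,-0.0007,-0.0266,0.0275,0.1038;-0.0151,-0.003,-0.0007,-0.0266,0.0275,0.1038"

```text
clock: 4.65
eef_pos: [0.6187, 0.0628, 0.3386]
eef_rot: [0.084, 0.588, 0.751, 0.29]
contact_force: [0.7, -0.1, -2.3]
gripper_width: 0.689
gripper_force: 66.5
```

Emit:
crank_tcp --offsets "-0.0151,-0.003,-0.0007,-0.0266,0.0275,0.1038;-0.0151,-0.003,-0.0007,-0.0266,0.0275,0.1038;-0.0151,-0.003,-0.0007,-0.0266,0.0275,0.1038;-0.0151,-0.003,-0.0007,-0.0266,0.0275,0.1038;-0.0151,-0.003,-0.0007,-0.0266,0.0275,0.1038;-0.0151,-0.003,-0.0007,-0.0266,0.0275,0.1038;-0.0151,-0.003,-0.0007,-0.0266,0.0275,0.1038;-0.0151,-0.003,-0.0007,-0.0266,0.0275,0.1038;-0.0151,-0.003,-0.0007,-0.0266,0.0275,0.1038;-0.0151,-0.003,-0.0007,-0.0266,0.0275,0.1038;0,0,0,0,0,0"

```text
clock: 5.57
eef_pos: [0.5842, -0.0503, 0.2475]
eef_rot: [-0.097, 0.823, 0.322, 0.457]
contact_force: [-0.6, 1.0, -3.3]
gripper_width: 0.692
gripper_force: 66.6
```

```bash
python3 - <<'E'
from kin import *
from bench import arm
s=arm.sense();print(s['joint_positions']);p2,R2=place(np.radians(30),.14);delta(s,p2,R2)
for n in("scene","side"):
    p,d=arm.read_camera(n);c=arm.calibration(n);np.savez(n+'2.npz',p=p,d=d,K=c['mtx'],T=c['world_from_camera'])
    cv2.imwrite(f'pics/{n}2.png',p[...,::-1])
E
```

```text
[-0.78142359 -0.02866072  2.10622285  1.10246862  1.1347295  -0.50204248]
translate first (tool): [-0.0172 -0.0048 -0.003 ] n>= 0.4344952417752105 then rotvec [-0.055   0.0699  0.1958] n>= 1.7202129353885496
```

View pics/scene2.png

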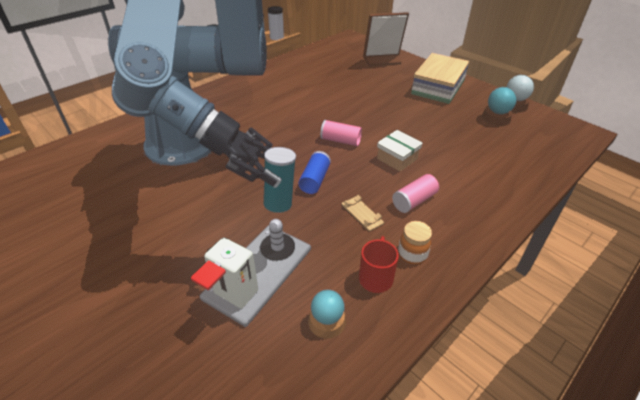

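The scene view shows the tumbler held near upright, mouth down, at (279,180) above the peg (277,228). I'll finish the rotation and then measure the held tumbler's axis.

Emit:
crank_tcp --offsets "-0.0086,-0.0024,-0.0015,-0.0275,0.035,0.0979;-0.0086,-0.0024,-0.0015,-0.0275,0.035,0.0979;0,0,0,0,0,0;0,0,0,0,0,0"

```text
clock: 6.0
eef_pos: [0.5755, -0.0551, 0.2382]
eef_rot: [-0.127, 0.835, 0.229, 0.484]
contact_force: [-0.1, 0.3, -1.6]
gripper_width: 0.692
gripper_force: 66.6
```

```bash
cat > meas.py <<'E'
from kin import *
from bench import arm
def snap(tag):
    o=[]
    for n in("scene","side"):
        p,d=arm.read_camera(n);c=arm.calibration(n);cv2.imwrite(f'pics/{n}{tag}.png',p[...,::-1])
        o.append((p,cloud(p,d,c['mtx'],c['world_from_camera']),d>0))
    return o
def tumbler(o,c0):
    for sel in([0],[1],[0,1]):
        Q=[]
        for i in sel:
            p,X,ok=o[i];h=cv2.cvtColor(p,cv2.COLOR_RGB2HSV);m=(h[...,0]>80)&(h[...,0]<100)&(h[...,1]>110)&ok
            q=X[m];Q.append(q[(np.hypot(q[:,0]-c0[0],q[:,1]-c0[1])<.05)&(q[:,2]>.02)])
        Q=np.vstack(Q)
        zr=np.median(Q[:,2])
        f=lambda a:np.hypot(Q[:,0]-a[0]-a[2]*(Q[:,2]-zr),Q[:,1]-a[1]-a[3]*(Q[:,2]-zr))-.03
        r=least_squares(f,[c0[0],c0[1],0,0],loss='soft_l1',f_scale=.002)
        zl,zh=np.percentile(Q[:,2],[.5,99.5]);a=r.x
        print(sel,len(Q),'z',zl.round(4),zh.round(4),'slope deg',np.degrees(a[2:]).round(1),'mouth xy',(a[:2]+a[2:]*(zl-zr)).round(4),'rms',np.std(f(a)).round(4))
E
python3 - <<'E'
from meas import *
s=arm.sense();print(s['joint_positions'],s['eef_pos']);p2,R2=place(np.radians(30),.14);delta(s,p2,R2)
o=snap('3');tumbler(o,PEG[:2])
for p,X,ok in o:
    q=X[ok];z=q[(np.hypot(q[:,0]-.5585,q[:,1]+.0638)<.04)&(q[:,2]>.05)&(q[:,2]<.09)]
    print(least_squares(lambda c:np.hypot(*(z[:,:2]-c).T)-.015,[.5585,-.0638],loss='soft_l1',f_scale=.002).x,len(z))
E
```

```text
[-0.83034516 -0.0307234   2.18275757  1.21429747  1.12663086 -0.45430166] [ 0.5755339  -0.05512283  0.2382112 ]
translate first (tool): [-0.0045 -0.0011 -0.0004] n>= 0.11177619235973923 then rotvec [-0.0003 -0.0008  0.0127] n>= 0.10174714547937785
  return _methods._mean(a, axis=axis, dtype=dtype,
  ret = ret.dtype.type(ret / rcount)
Traceback (most recent call last):
  File "meas.py", line 19, in tumbler
    zl,zh=np.percentile(Q[:,2],[.5,99.5]);a=r.x
          ~~~~~~~~~~~~~^^^^^^^^^^^^^^^^^^
IndexError: index -1 is out of bounds for axis 0 with size 0
```

```bash
sed -i 's/(h\[...,0\]>80)&(h\[...,0\]<100)&(h\[...,1\]>110)/(h[...,0]>78)\&(h[...,0]<104)\&(h[...,1]>120)/; s/        Q=np.vstack(Q)/        Q=np.vstack(Q)\n        if len(Q)<50: print(sel,"few",len(Q)); continue/' meas.py
python3 - <<'E'
from meas import *
o=snap('4');tumbler(o,PEG[:2])
for p,X,ok in o:
    h=cv2.cvtColor(p,cv2.COLOR_RGB2HSV)
    q=X[ok];k=(np.hypot(X[...,0]-.5585,X[...,1]+.0638)<.05)&(X[...,2]>.16)&ok;print(k.sum(),np.median(h[k],0) if k.any() else '',np.percentile(h[k],[10,90],axis=0))
    z=q[(np.hypot(q[:,0]-.5585,q[:,1]+.0638)<.04)&(q[:,2]>.05)&(q[:,2]<.09)]
    print(least_squares(lambda c:np.hypot(*(z[:,:2]-c).T)-.015,[.5585,-.0638],loss='soft_l1',f_scale=.002).x,len(z))
E
```

```text
[0] few 0
[1] 203 z 0.1721 0.2826 slope deg [-0.5  0.3] mouth xy [ 0.5663 -0.0584] rms 0.0008
[0, 1] 203 z 0.1721 0.2826 slope deg [-0.5  0.3] mouth xy [ 0.5663 -0.0584] rms 0.0008
2153 [95. 32. 82.] [[ 92.   6.  68.]
 [150.  96. 221.]]
[ 0.55937179 -0.06441151] 154
1062 [110.   17.  139.5] [[ 92.   10.   42. ]
 [113.  254.6 236. ]]
[ 0.55719319 -0.06135757] 111
```

View pics/side3.png

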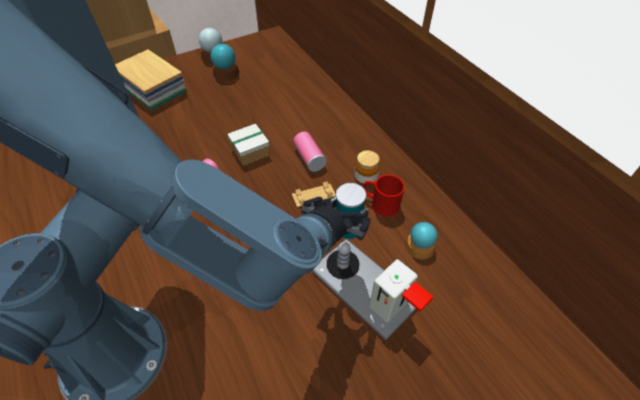

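The side view shows the tumbler's steel base at (350,193), in the fingers, with the peg at (343,258). In the scene view the tumbler is in shade, so I'll fit its lower part and top disc by geometry.

```bash
python3 - <<'E'
from meas import *
o=snap('5')
for i,(p,X,ok) in enumerate(o):
    q=X[ok]; near=np.hypot(q[:,0]-.562,q[:,1]+.061)<.05
    t=q[near&(q[:,2]>.275)&(q[:,2]<.31)]
    top=t[t[:,2]>np.percentile(t[:,2],99)-.006] if len(t) else t
    if len(top)>20:
        c,r=cv2.minEnclosingCircle(top[:,:2].astype(np.float32)*1000);print(i,'top z',np.median(top[:,2]),'circle',c,r,len(top))
    Q=q[near&(q[:,2]>.14)&(q[:,2]<.215)];print('low z',Q[:,2].min() if len(Q) else 0,len(Q))
    for lo,hi in((.14,.175),(.175,.2),(.2,.215)):
        z=Q[(Q[:,2]>lo)&(Q[:,2]<hi)]
        if len(z)>30:
            f=lambda c:np.hypot(*(z[:,:2]-c).T)-.03
            r=least_squares(f,[.562,-.061],loss='soft_l1',f_scale=.0015);print('  ',lo,hi,r.x,np.median(abs(f(r.x))),len(z))
s=arm.sense();R=rot(s['eef_rot']).as_matrix();g=s['eef_pos']-.019*R[:,2];ax=R@[-.866,0,.5];print('expected: grasp pt',g,'axis',ax,'mouth',g+.08*ax)
E
```

```text
0 top z 0.2872519515589256 circle (554.798583984375, -65.90596771240234) 43.68384552001953 494
low z 0.16697307991865662 470
   0.14 0.175 [ 0.56824451 -0.06133306] 0.0006042032570122494 74
   0.175 0.2 [ 0.56800334 -0.06129254] 0.0005585086615814642 244
   0.2 0.215 [ 0.56785815 -0.06089429] 0.0006484741857456823 152
1 top z 0.2875181594318949 circle (554.6752319335938, -65.34455108642578) 42.75600814819336 522
low z 0.16650830627447077 64
   0.175 0.2 [ 0.56591263 -0.05819805] 0.0005896977478282439 34
expected: grasp pt [ 0.56150482 -0.0636763   0.24760927] axis [ 0.00592742 -0.00732499 -0.9999336 ] mouth [ 0.56197902 -0.0642623   0.16761458]
```

Both cameras give the same tumbler-to-peg offset, (+8.8, +3.2) mm, and show the tumbler upright. Next: correct it and lower.

```bash
python3 - <<'E'
from meas import *
s=arm.sense();R=rot(s['eef_rot']).inv();print(R.apply([-.0088,-.0032,0]).round(4),R.apply([0,0,-.01]).round(5))
q,e=ik(s['eef_pos']+[-.0088,-.0032,-.143],rot(s['eef_rot']),s['joint_positions']);print(q,e)
E
```

```text
[-0.0046 -0.0017 -0.008 ] [-8.67e-03 -9.00e-05  4.99e-03]
[-0.85443292  0.33481099  2.20780421  1.40340293  1.04052627 -0.88524211] 1.6889941967391335e-15
```

Emit:
crank_tcp --offsets "-0.0046,-0.0017,-0.008,0,0,0;0,0,0,0,0,0;-0.0173,-0.0002,0.01,0,0,0;-0.0173,-0.0002,0.01,0,0,0;0,0,0,0,0,0;0,0,0,0,0,0"

```text
clock: 6.8
eef_pos: [0.5658, -0.0581, 0.1966]
eef_rot: [-0.129, 0.836, 0.226, 0.484]
contact_force: [0.5, 0.2, -0.7]
gripper_width: 0.689
gripper_force: 66.6
```

```bash
python3 - <<'E'
from meas import *
o=snap('6')
for p,X,ok in o:
    q=X[ok]
    for c0,r,lo,hi in(([.5585,-.0638],.03,.135,.165),([.5585,-.0638],.015,.05,.09)):
        z=q[(np.hypot(q[:,0]-c0[0],q[:,1]-c0[1])<.045 if r>.02 else np.hypot(q[:,0]-c0[0],q[:,1]-c0[1])<.03)&(q[:,2]>lo)&(q[:,2]<hi)]
        if len(z)>30: print(least_squares(lambda c:np.hypot(*(z[:,:2]-c).T)-r,c0,loss='soft_l1',f_scale=.0015).x,len(z),z[:,2].min())
E
```

```text
[ 0.55753876 -0.06337392] 270 0.1353926923803045
[ 0.55946132 -0.06449501] 153 0.05006200125367999
[ 0.55724838 -0.06128322] 106 0.050204776023188846
```

Emit:
crank_tcp --offsets "-0.0173,-0.0002,0.011,0,0,0;-0.0173,-0.0002,0.01,0,0,0;-0.0173,-0.0002,0.01,0,0,0;-0.0173,-0.0002,0.01,0,0,0;-0.0087,0,0.005,0,0,0;0,0,0,0,0,0;0,0,0,0,0,0"

```text
clock: 7.48
eef_pos: [0.5676, -0.0582, 0.1076]
eef_rot: [-0.127, 0.835, 0.227, 0.484]
contact_force: [1.0, 0.1, -1.8]
gripper_width: 0.691
gripper_force: 66.6
```

Emit:
crank_tcp --offsets "-0.0035,0,0.002,0,0,0;-0.0035,0,0.002,0,0,0;0,0,0,0,0,0;0,0,0,0,0,0"

```text
clock: 7.82
eef_pos: [0.5673, -0.0579, 0.0991]
eef_rot: [-0.127, 0.835, 0.227, 0.484]
contact_force: [0.3, -0.5, -1.8]
gripper_width: 0.688
gripper_force: 66.6
```

```bash
python3 -c "
from bench import arm
s=arm.sense();print(s['eef_pos'],s['contact_force'])"
```

```text
[ 0.56726968 -0.05790893  0.09909533] [ 0.31279808 -0.51964555 -1.75332218]
```

Emit:
crank_tcp --offsets "-0.0017,0,0.001,0,0,0;0,0,0,0,0,0"

```text
clock: 7.98
eef_pos: [0.5671, -0.0578, 0.0967]
eef_rot: [-0.127, 0.835, 0.227, 0.484]
contact_force: [-0.6, 0.8, -1.5]
gripper_width: 0.689
gripper_force: 66.6
```

Emit:
crank_tcp --offsets "-0.0017,0,0.001,0,0,0;0,0,0,0,0,0;0,0,0,0,0,0"

```text
clock: 8.23
eef_pos: [0.5678, -0.0577, 0.096]
eef_rot: [-0.128, 0.835, 0.227, 0.485]
contact_force: [-1.9, 0.6, 5.4]
gripper_width: 0.687
gripper_force: 66.9
```

Emit:
crank_tcp --offsets "0,0,0,0,0,0;0,0,0,0,0,0;0,0,0,0,0,0;0,0,0,0,0,0;0,0,0,0,0,0;0,0,0,0,0,0;0,0,0,0,0,0" --jaw 1.0

```text
clock: 8.82
eef_pos: [0.5671, -0.0577, 0.0947]
eef_rot: [-0.128, 0.835, 0.227, 0.484]
contact_force: [-0.8, 0.6, -0.8]
gripper_width: 1.0
gripper_force: 0.0
```

Emit:
crank_tcp --offsets "0,0,-0.02,0,0,0;0,0,-0.03,0,0,0;0,0,-0.03,0,0,0;0,0,-0.03,0,0,0;0,0,-0.03,0,0,0;0,0,0,0,0,0"

```text
clock: 9.32
eef_pos: [0.4608, -0.1221, 0.1666]
eef_rot: [-0.125, 0.836, 0.227, 0.484]
contact_force: [-0.4, -1.2, -0.3]
gripper_width: 1.002
gripper_force: 0.0
```

```bash
python3 - <<'E'
from meas import *
o=snap('7');tumbler(o,PEG[:2]);s=arm.sense();print(s['joint_positions'],s['eef_pos'])
for p,X,ok in o:
    q=X[ok];z=q[(np.hypot(q[:,0]-.5585,q[:,1]+.0638)<.042)&(q[:,2]>.035)&(q[:,2]<.13)]
    f=lambda a:np.hypot(z[:,0]-a[0]-a[2]*(z[:,2]-.024),z[:,1]-a[1]-a[3]*(z[:,2]-.024))-.03
    a=least_squares(f,[.5585,-.0638,0,0],loss='soft_l1',f_scale=.0015).x
    t=q[np.hypot(q[:,0]-.5585,q[:,1]+.0638)<.02];print('mouth',a[:2],'slope deg',np.degrees(a[2:]),'top z',np.median(t[:,2]),t[:,2].max())
E
```

```text
[0] few 0
[1] 571 z 0.0238 0.1376 slope deg [ 0.  -0.2] mouth xy [ 0.5577 -0.0603] rms 0.001
[0, 1] 571 z 0.0238 0.1376 slope deg [ 0.  -0.2] mouth xy [ 0.5577 -0.0603] rms 0.001
[-1.21249678  0.04320995  2.32182702  1.0877759   1.30881451 -0.78265487] [ 0.4619851  -0.11995575  0.16508347]
mouth [ 0.55915464 -0.06360235] slope deg [0.13222984 0.03692023] top z 0.14407225330502132 0.14711657530510525
mouth [ 0.55751608 -0.06042803] slope deg [ 0.15828663 -0.10856594] top z 0.14487440783033245 0.1478967998040801
```

View pics/scene7.png

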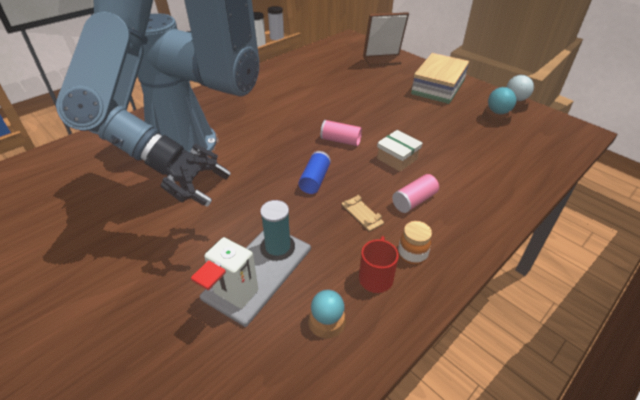

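The tumbler stands at scene (276,230) centred on the pad, with its top at z = 0.144 and vertical to within 0.2°; the gripper is clear at (195,180). Now I'll plan the press.

```bash
python3 - <<'E'
from meas import *
s=arm.sense();p0=s['eef_pos'];R0=rot(s['eef_rot']);q0=s['joint_positions']
tgt=np.array([.6104,-.2700,.20])
for az in(-75.8,104.2):
    R=frame([0,0,-1],[np.cos(np.radians(az)),np.sin(np.radians(az)),0])
    rng=np.random.default_rng(1);print(az,[S[0].round(2).tolist() for S in [ik(tgt,R,q0)]+[ik(tgt,R,rng.uniform(lim[:,0],lim[:,1])) for _ in range(6)] if S[1]<1e-3])
    print('up .1:',R0.inv().apply([0,0,.1]).round(4));p1=p0+[0,0,.1];q1,_=ik(p1,R0,q0)
    n=16 if az<0 else 16
    print((R0.inv()*R).magnitude()/.125);screw(p1,R0,tgt+[0,0,.05],R,20,q1)
E
```

```text
-75.8 [[-0.59, 0.41, 1.38, 0.0, 1.35, 2.3], [-0.59, 0.41, 1.38, 0.0, 1.35, 2.3], [-0.59, 0.41, 1.38, 0.0, 1.35, 2.3], [-0.59, 0.41, 1.38, 0.0, 1.35, 2.3]]
up .1: [ 0.0866  0.0009 -0.0499]
16.376694779563163
row [0.0098, 0.0053, 0.0059, -0.0476, -0.0365, 0.0829] x 20
0 [ 0.473 -0.12   0.271] [-1.16 -0.27  2.28  1.04  1.39 -0.36] e0.0000 v0.58 mouth [ 0.455 -0.125  0.201] base [ 0.461 -0.127  0.321]
1 [ 0.485 -0.12   0.276] [-1.11 -0.31  2.27  1.02  1.31 -0.2 ] e0.0000 v0.59 mouth [ 0.462 -0.123  0.207] base [ 0.475 -0.128  0.326]
2 [ 0.497 -0.122  0.28 ] [-1.05 -0.33  2.25  0.99  1.24 -0.05] e0.0000 v0.61 mouth [ 0.47  -0.121  0.213] base [ 0.488 -0.131  0.331]
3 [ 0.508 -0.125  0.284] [-0.99 -0.34  2.23  0.95  1.16  0.12] e0.0000 v0.63 mouth [ 0.479 -0.12   0.218] base [ 0.502 -0.134  0.335]
4 [ 0.52  -0.129  0.286] [-0.92 -0.33  2.19  0.89  1.09  0.29] e0.0000 v0.65 mouth [ 0.487 -0.119  0.223] base [ 0.516 -0.139  0.338]
5 [ 0.531 -0.133  0.289] [-0.86 -0.32  2.15  0.81  1.03  0.47] e0.0000 v0.67 mouth [ 0.496 -0.12   0.227] base [ 0.529 -0.144  0.34 ]
6 [ 0.543 -0.139  0.29 ] [-0.
[... 4078 characters left out ...]
 base [ 0.553 -0.226  0.293]
15 [ 0.568 -0.255  0.248] [-0.73  0.27  1.48  0.22  1.44 -0.78] e0.0000 v0.21 mouth [ 0.572 -0.319  0.214] base [ 0.563 -0.229  0.292]
16 [ 0.578 -0.26   0.248] [-0.69  0.3   1.44  0.17  1.44 -0.79] e0.0000 v0.21 mouth [ 0.585 -0.325  0.218] base [ 0.572 -0.232  0.292]
17 [ 0.589 -0.264  0.249] [-0.66  0.32  1.4   0.11  1.44 -0.81] e0.0000 v0.21 mouth [ 0.599 -0.33   0.222] base [ 0.582 -0.234  0.291]
18 [ 0.599 -0.267  0.25 ] [-0.63  0.35  1.37  0.06  1.44 -0.82] e0.0000 v0.21 mouth [ 0.613 -0.334  0.225] base [ 0.592 -0.235  0.29 ]
19 [ 0.61 -0.27  0.25] [-0.59  0.37  1.33  0.    1.44 -0.84] e0.0000 v0.21 mouth [ 0.627 -0.337  0.229] base [ 0.602 -0.236  0.289]
```

Emit:
crank_tcp --offsets "0.0289,0.0003,-0.0166,0,0,0;0.0289,0.0003,-0.0166,0,0,0;0.0289,0.0003,-0.0166,0,0,0" --jaw 0.0

```text
clock: 9.67
eef_pos: [0.4623, -0.1168, 0.2645]
eef_rot: [-0.13, 0.835, 0.226, 0.484]
contact_force: [0.0, -0.5, 0.1]
gripper_width: 0.608
gripper_force: 0.0
```

Emit:
crank_tcp --offsets "-0.0046,0.0102,-0.0004,0.0341,-0.0443,-0.0581;-0.0046,0.0102,-0.0004,0.0341,-0.0443,-0.0581;-0.0046,0.0102,-0.0004,0.0341,-0.0443,-0.0581;-0.0046,0.0102,-0.0004,0.0341,-0.0443,-0.0581;-0.0046,0.0102,-0.0004,0.0341,-0.0443,-0.0581;-0.0046,0.0102,-0.0004,0.0341,-0.0443,-0.0581;-0.0046,0.0102,-0.0004,0.0341,-0.0443,-0.0581;-0.0046,0.0102,-0.0004,0.0341,-0.0443,-0.0581;-0.0046,0.0102,-0.0004,0.0341,-0.0443,-0.0581;-0.0046,0.0102,-0.0004,0.0341,-0.0443,-0.0581"

```text
clock: 10.5
eef_pos: [0.5154, -0.2127, 0.2443]
eef_rot: [-0.071, 0.786, 0.555, 0.263]
contact_force: [-0.0, 0.4, 0.8]
gripper_width: -0.001
gripper_force: 0.0
```

Emit:
crank_tcp --offsets "-0.0046,0.0102,-0.0004,0.0341,-0.0443,-0.0581;-0.0046,0.0102,-0.0004,0.0341,-0.0443,-0.0581;-0.0046,0.0102,-0.0004,0.0341,-0.0443,-0.0581;-0.0046,0.0102,-0.0004,0.0341,-0.0443,-0.0581;-0.0046,0.0102,-0.0004,0.0341,-0.0443,-0.0581;-0.0046,0.0102,-0.0004,0.0341,-0.0443,-0.0581;-0.0046,0.0102,-0.0004,0.0341,-0.0443,-0.0581;-0.0046,0.0102,-0.0004,0.0341,-0.0443,-0.0581;-0.0046,0.0102,-0.0004,0.0341,-0.0443,-0.0581;-0.0046,0.0102,-0.0004,0.0341,-0.0443,-0.0581;0,0,0,0,0,0"

```text
clock: 11.42
eef_pos: [0.6133, -0.2638, 0.2481]
eef_rot: [-0.002, 0.61, 0.792, 0.001]
contact_force: [-0.4, 0.4, 0.0]
gripper_width: 0.001
gripper_force: 0.0
```

```bash
python3 - <<'E'
from meas import *
az=np.radians(104.2);R=frame([0,0,-1],[np.cos(az),np.sin(az),0])
s=arm.sense();delta(s,[.6104,-.27,.18],R)
E
```

```text
translate first (tool): [-0.0055 -0.0043  0.0681] n>= 1.642516076203539 then rotvec [-0.0016 -0.004   0.011 ] n>= 0.0941533003303334
```

Emit:
crank_tcp --offsets "-0.0055,-0.0043,0.02,-0.0016,-0.004,0.011;0,0,0.03,0,0,0;0,0,0.018,0,0,0;0,0,0,0,0,0;0,0,0,0,0,0"

```text
clock: 11.83
eef_pos: [0.6068, -0.2723, 0.1798]
eef_rot: [-0.002, 0.618, 0.787, 0.001]
contact_force: [0.5, -0.4, 0.1]
gripper_width: -0.002
gripper_force: 0.0
```

```bash
python3 - <<'E'
from meas import *
s=arm.sense();print(s['eef_pos'],s['contact_force']);o=snap('8')
cv2.imwrite('pics/c8.png',cv2.resize(np.hstack([o[0][0][190:310,150:330],o[1][0][200:320,300:480]]),None,fx=2.2,fy=2.2)[...,::-1])
E
```

```text
[ 0.6068321  -0.27227984  0.17982933] [ 0.50809858 -0.41762474  0.07776345]
```

View pics/c8.png

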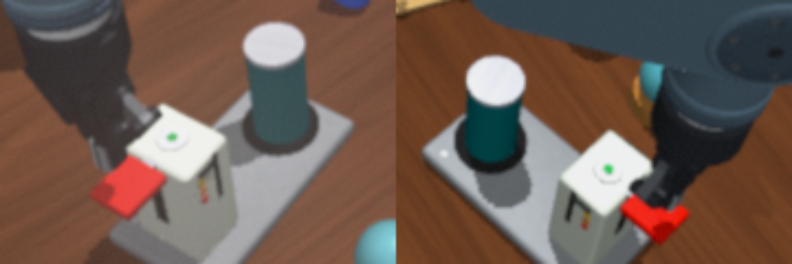

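The crop shows the shut fingertips right over the red paddle (right half, about (660,205)), beside the housing. The tumbler is upright on the pad. Now press.

Emit:
crank_tcp --offsets "0,0,0.02,0,0,0;0,0,0.009,0,0,0;0,0,0.006,0,0,0;0,0,0,0,0,0"

```text
clock: 12.27
eef_pos: [0.608, -0.2738, 0.1475]
eef_rot: [0.001, 0.618, 0.787, 0.0]
contact_force: [-2.8, 1.9, 9.0]
gripper_width: -0.004
gripper_force: 3.9
```

Emit:
crank_tcp --offsets "0,0,0.006,0,0,0;0,0,0.006,0,0,0;0,0,0.006,0,0,0;0,0,0,0,0,0"

```text
clock: 12.6
eef_pos: [0.6079, -0.2738, 0.1297]
eef_rot: [0.001, 0.618, 0.787, 0.0]
contact_force: [-1.4, 0.9, 3.6]
gripper_width: 0.005
gripper_force: 1.8
```

Emit:
crank_tcp --offsets "0,0,0.006,0,0,0;0,0,0.006,0,0,0;0,0,0.004,0,0,0;0,0,0,0,0,0;0,0,0,0,0,0;0,0,0,0,0,0"

```text
clock: 13.1
eef_pos: [0.6084, -0.2741, 0.1151]
eef_rot: [0.001, 0.617, 0.787, 0.0]
contact_force: [-3.0, 2.6, 6.7]
gripper_width: 0.004
gripper_force: 3.6
```

```bash
python3 - <<'E'
from meas import *
o=snap('9');tumbler(o,PEG[:2]);s=arm.sense();print(s['eef_pos'],s['contact_force'])
for p,X,ok in o:
    h=cv2.cvtColor(p,cv2.COLOR_RGB2HSV);q=X[ok&((h[...,0]<5)|(h[...,0]>175))&(h[...,1]>170)&(np.hypot(X[...,0]-.609,X[...,1]+.265)<.05)&(X[...,2]>.08)]
    print('paddle',np.median(q,0),np.percentile(q[:,2],[5,50,90]),len(q))
cv2.imwrite('pics/c9.png',cv2.resize(np.hstack([o[0][0][190:310,150:330],o[1][0][200:320,300:480]]),None,fx=2.2,fy=2.2)[...,::-1])
E
```

```text
[0] few 0
[1] 574 z 0.024 0.1375 slope deg [-0.2 -0. ] mouth xy [ 0.5579 -0.0605] rms 0.0009
[0, 1] 574 z 0.024 0.1375 slope deg [-0.2 -0. ] mouth xy [ 0.5579 -0.0605] rms 0.0009
[ 0.60836504 -0.27407182  0.11509468] [-2.82382017  1.90664565  6.94054594]
paddle [ 0.62253597 -0.26531617  0.11476698] [0.11250838 0.11476698 0.11629026] 214
paddle [ 0.60408103 -0.28159564  0.11487624] [0.11119471 0.11487624 0.11740706] 114
```

View pics/c9.png

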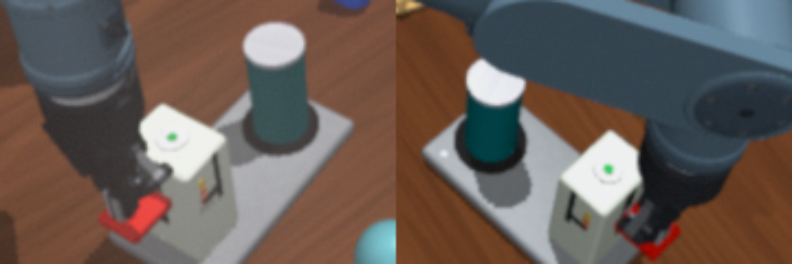

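The paddle top is at z ≈ 0.1148 (lever about 0.035) with the fingers on it; the tumbler is untouched. A few mm more will pass the third click fully.

Emit:
crank_tcp --offsets "0,0,0.002,0,0,0;0,0,0.0015,0,0,0;0,0,0,0,0,0;0,0,0,0,0,0;0,0,0,0,0,0;0,0,0,0,0,0;0,0,0,0,0,0;0,0,0,0,0,0"

```text
clock: 13.87
eef_pos: [0.6084, -0.2741, 0.1124]
eef_rot: [0.001, 0.617, 0.787, 0.0]
contact_force: [-4.5, 3.3, 11.3]
gripper_width: -0.002
gripper_force: 5.7
```

```bash
python3 - <<'E'
from meas import *
o=snap('10');s=arm.sense();print(s['eef_pos'],s['contact_force'])
for p,X,ok in o:
    h=cv2.cvtColor(p,cv2.COLOR_RGB2HSV);q=X[ok&((h[...,0]<5)|(h[...,0]>175))&(h[...,1]>170)&(np.hypot(X[...,0]-.609,X[...,1]+.265)<.05)&(X[...,2]>.08)]
    print('paddle',np.median(q,0))
E
```

```text
[ 0.60843881 -0.27408595  0.11241521] [-4.03068714  3.45124693 12.13957978]
paddle [ 0.62211798 -0.26553021  0.11206909]
paddle [ 0.60230311 -0.28142938  0.11223771]
```

Lever is at about 0.038 m, held with 11 to 12 N and stable. Handing in.

```bash
python3 -c "
from bench import arm
print(arm.close_job())"
```

```text
the job is handed in; nothing more can be done
None
```

I handed the job in at about 14 s: the tumbler stands mouth down on the peg, let go and centred to within about 1 mm, and the fingers hold the paddle at about 0.038 m, past the third click, with about 12 N; I never knowingly touched the bystanders but did not re-measure them, and the hand-in returned no verdict.

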